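Add a tin to the punch tray and close up the row

ROBOT

A 7-joint arm with a two-finger parallel gripper is mounted at the origin on the work surface. World frame = base frame: x ahead of the robot, y to its left, z up, the work surface at z = 0. Lengths are in m, angles in rad, forces in N, time in s.
With the tool pointing down it reaches from about 0.4 to 0.9 m from the base axis. Payload 5.5 kg.
Tool frame: the origin (TCP) lies midway between the tips of the shut fingers; the grasp point (between the pads) lies 19 mm behind it; z points along the fingers, y is the line along which they close (so a half turn about z gives the same grasp; the last joint's range is limited). The gripper opens to 92 mm and grips with 3 to 60 N. Pads are 19 mm wide; open, the fingers measure 130 mm over their backs; the gripper's body (75 mm by 190 mm) begins 47 mm behind the grasp point.
Start: joints at [-1.029, 0.501, -0.427, 1.55, 0.221, 1.138, -0.21], TCP at [0.179, 0.625, 0.227] pointing down, gripper open.
Joint ranges: [-2.88, 2.88], [-0.31, 2.03], [-1.54, 1.56], [0.2, 2.42], [-1.41, 4.55], [0.19, 2.02], [-2.57, 2.57]. Speed limits (rad/s): [2.57, 2.57, 3.14, 3.14, 3.14, 3.14, 3.14].

INTERFACE

Orientations are given as a unit quaternion [x, y, z, w].
In Python, from bench import robot gives the robot as it stands.
- The arm moves only by the tool step_arm, never from a script. Its argument "motion" is a list of rows, each a list of 4 numbers: the shift along the tool's x, y, z scaled (see below), then the turn about the tool's z scaled (see below). A call has 1 to 20 rows; each row is the pose to reach, as a shift and turn from the pose commanded when the call began, along the tool's axes at that moment, turning the shorter way round; what a row does not reach only later rows make up. The controller multiplies each number of a shift by 0.3 m and each number of a turn by 360 degrees. A row lasts 1/8 s, in which the tool goes at most 62.5 mm and 10.7 degrees, less where a joint would pass 70% of its speed; a pose out of reach is approached as far as the arm can. A call with a number of a shift or a turn outside -1 to 1 is refused whole. A call with a gripper value outside its range is refused whole. "claw" is the opening, from -1 (shut) to 1 (fully open), set as the call begins (left out, the last holds). The fingers move at their own pace and stop on an object; "newtons" is the grip in N (left out, the last holds). Time passes only in rows, so rows that repeat a pose let the fingers close. It gives the time, the measured TCP pose, the force, the opening and the grip force at its end, in the units of the state.
- robot.observe(): the state, without advancing time (a new reading comes with each control period).
- robot.capture(name): name is "side" or "top"; returns a dict with "pixels" (400x640x3 uint8, red, green, blue), "fovy" (degrees; the focal length in pixels is half the picture's height over the tangent of half this angle, whatever the lens; pixels are square), "cx", "cy" (the principal point, pixels), "origin" and "orientation" of the camera in the world. Camera axes: x right, y down, z forward; pixel columns grow to the right and rows downward; lengths in m; the calibration is good to about 2 mm. A picture is of the moment at which its call begins. There is no depth.
- robot.job_done(): hands the job in; it is judged then, once.
Trained networks look in a picture, given as the dict that the camera call returned (one of the last four; its "shot" number tells which), for a name from the list of things; names that differ only in an ending like _2 or _b are one class to them, and where a whole thing is asked for, a point or a joint stands for the part that bears it (a point fixed in the world has none). Each returns a list of dicts, best first, with "conf" (0 to 1); they miss things now and then, are a little off and sometimes report something else, mostly with a low value. They report only what shows in the picture. A call takes as long as a camera call. They do not tell look-alikes from the thing itself.
- robot.outline_of(name, picture): "mask" (400x640 bool, what is visible of it).
- robot.landmark_of(name, picture): "at" ([x, y, z] in m, in world coordinates, good to about 4 mm: a listed point, or the origin of a listed thing).
The state is a dict: "clock": time; "joints": joint angles; "dq": joint speeds; "effort": joint torques, N m; "tool_pos": TCP position; "tool_rot": TCP orientation; "force": force on the tool from outside, world axes, zero at the start; "torque": the same for the moment, N m; "grip_width": finger opening in m; "grip_force": force on a finger pad.
Only numpy, scipy, OpenCV 4.12 (cv2) and the standard library are available. Lean on these libraries where they do the work, as an engineer would, in place of code of your own. Each camera call takes 0.05 s, during which the arm holds its last target. There are 200 camera calls.

TASK

Add another tin to the punch tray: lift just the top tin off the nested stack, leaving the other two nested where they stand, and set it down gently in the tray, lengthwise across it like the tin of punches, between that tin and the wooden follower. Then slide the follower up the tray until both tins are held close together against the end wall with no gaps; it binds if pushed off-centre, so run it along its centre line and ease it home without forcing it. Leave the mug, jar and dividers alone.

Things in the scene. Friction and masses are not known exactly. Their poses are not given: they have to be found in the camera images.
- tray: the punch tray: long open wooden tray screwed to the bench, does not move. Outside 448 x 220 mm, walls 58 high; inside 420 (x) x 190 (y), floor 8 thick. Origin: centre of its underside, on the bench. x runs along its centre line towards the end wall that the tins stand against (inner face at x = +210 mm), z up. A groove inside each long wall holds the follower down
- follower: the follower: light wooden block 60 mm long (x, along the tray), 188 wide (y, wall to wall), 44 high, 0.34 kg. Origin: centre of its underside, on the tray floor; axes as the tray's. End tongues in the tray's grooves keep it from being lifted out. Slides with a few newtons and 1.2 mm side play. Starts near the tray's -x end, its front (+x) face at least 192 mm from tin_d
- follower_rear (a point): thumb hollow in the middle of the follower's rear (-x) face, 26 mm above its underside, at least 56 mm from the tray's rear end wall at the start. Short for its width, the follower skews and jams when pushed more than about 15 mm to the side of this point; pushing here frees it. With the row closed this point is at x = +14 mm in the tray's frame; the row stops dead there: ease up to it
- tin_a: the top tin of the nested stack, the one to move: plain open metal tin, rim 68 (x) x 150 mm (y), 36 high, 0.16 kg. Upper 14 mm: an upright rim band of the full 68 x 150 (wall 3); below it a shoulder steps in to a narrower tapering body, 45 x 127 at the bottom. Origin: centre of its underside, 28 mm above the bench in the stack; x across the short side, y along the long side, z up
- tin_a_rim (a point): centre of tin_a's mouth, level with its rim, 36 mm above its underside. In the stack its shoulder rests on the next tin's rim, so only its own 14 mm band is above the next tin's band: fingers outside reaching more than 14 mm below this rim also clamp the next tin
- tin_d: the tin of punches, same shape as tin_a, filled with steel punches (0.4 kg); stands on the tray floor against the end wall, long side across the tray, its origin at x = 176 mm in the tray's frame, axes parallel to the tray's
- tin_b: the middle tin of the stack, the same in shape; nested in tin_c with its origin 14 mm above the bench. It stays
- tin_c: the bottom tin of the stack, the same in shape, standing on the bench. It stays
- mug: bystander: a grey enamel mug, 80 mm across, 95 mm high; origin at its foot
- oil_can: bystander: an amber glass jar, 60 mm across, 85 mm high
- dividers: bystander: a pair of steel dividers lying open, 170 mm long
Things that resemble listed ones, but are neither listed nor needed, are in the scene too. Leave any green look-alike of the tin_a alone.

How it is judged:
By the outcome, as a careful person would: the job done as asked, in the order asked, and still so for the second after the job is handed in, with the robot touching nothing.
It also fails if it takes over 69 s, if anything falls off the work surface, if the arm or the gripper's body presses on something with over 40 N, if the wrist force passes 120 N, or if a joint passes its speed limit or range.

## Working session

There is one attempt and no reset: what is moved stays moved. The work goes in short steps, Python scripts to look and compute and a tool call to move; the robot and the scene stay as the last step left them, time stands still between calls to the robot, and variables do not carry over. Pictures are saved under pics/ and viewed, at most 10 in all, crops included, and the job is handed in when it is done.

Besides the shell and the picture viewer there is one more tool, called after "Request:" as name(argument=value, ...), one argument or row to a line, values as JSON. step_arm: Moves the arm, as the interface text tells. Its arguments: {"type":"object","properties":{"motion":{"type":"array","items":{"type":"array","items":{"type":"number","minimum":-1,"maximum":1}}},"claw":{"type":"number"},"newtons":{"type":"number"}},"required":["motion"]}

```bash
mkdir -p pics; cat > h.py <<'E'
import numpy as np, cv2
from scipy.spatial.transform import Rotation as R
from bench import robot
def K(c): return (c["pixels"].shape[0]/2)/np.tan(np.radians(c["fovy"])/2)
def ray(c,u,v):
    f=K(c); d=R.from_quat(c["orientation"]).apply([(u-c["cx"])/f,(v-c["cy"])/f,1]); return np.array(c["origin"]),d
def atz(c,u,v,z):
    o,d=ray(c,u,v); return o+d*(z-o[2])/d[2]
def pix(c,p):
    q=R.from_quat(c["orientation"]).inv().apply(np.array(p)-c["origin"]); f=K(c); return q[:2]/q[2]*f+[c["cx"],c["cy"]]
def save(c,n): cv2.imwrite("pics/"+n,c["pixels"][:,:,::-1])
E
python3 - <<'E'
from h import *
np.set_printoptions(precision=4,suppress=True)
s=robot.observe(); print(s)
for n in("top","side"):
    c=robot.capture(n); save(c,n+"1.png"); print(n,c["fovy"],c["cx"],c["cy"],c["origin"],c["orientation"])
    for t in("tray","follower","follower_rear","tin_a","tin_a_rim","tin_d","mug","oil_can","dividers"):
        for l in robot.landmark_of(t,c): print(t,np.array(l["at"]),round(l["conf"],2),pix(c,l["at"]))
E
```

```text
{'clock': 0.0, 'joints': array([-1.0288,  0.5018, -0.4268,  1.5515,  0.2208,  1.1383, -0.2103]), 'dq': array([-0.0007, -0.0003, -0.0008,  0.0002, -0.0005,  0.0005, -0.0004]), 'effort': array([ -0.0003, -56.6579,  -5.8164, -27.912 ,  -0.0688,   0.0303,
         0.0002]), 'tool_pos': array([0.1787, 0.6242, 0.2257]), 'tool_rot': array([ 0.1389,  0.9903, -0.001 , -0.0002]), 'force': array([ 0.0476, -0.013 ,  0.396 ]), 'torque': array([ 0.022 , -0.0053, -0.0129]), 'grip_force': 0.0, 'grip_width': 0.09152676669619074}
top 44.189187029737866 322.7100814522296 199.93765521715736 [ 0.1922 -0.0488  1.7187] [ 0.7115 -0.6977  0.0617 -0.0567]
tray [0.5645 0.0047 0.0004] 0.77 [305.4754 177.0305]
tray [ 0.556  -0.1101  0.0063] 0.42 [337.7029 179.675 ]
follower_rear [ 0.5458 -0.1387  0.0358] 0.71 [346.1848 180.9509]
follower_rear [ 0.3376 -0.268   0.0009] 0.59 [382.0137 242.1841]
tin_a [ 0.533  -0.3802  0.03  ] 0.88 [415.0471 186.272 ]
tin_a [0.5858 0.1751 0.0117] 0.72 [257.5019 169.5047]
tin_a [ 0.3682 -0.5232  0.002 ] 0.6 [454.8851 234.8433]
tin_a_rim [ 0.3668 -0.5268  0.0326] 0.93 [458.3721 234.4
[... 970 characters left out ...]
54 292.9763]
tin_a [ 0.3664 -0.5307  0.0013] 0.56 [311.4541 366.5322]
tin_a [ 0.5304 -0.3799  0.0139] 0.52 [364.8513 295.3907]
tin_a_rim [ 0.5296 -0.3832  0.0648] 0.82 [366.639  284.7554]
tin_a_rim [ 0.3644 -0.5222  0.0347] 0.59 [309.7941 356.1442]
tin_d [0.5844 0.1762 0.0028] 0.9 [338.0475 164.3341]
tin_d [ 0.5298 -0.3841 -0.    ] 0.78 [364.602  299.8915]
tin_d [ 0.5322 -0.3829  0.0285] 0.66 [366.3454 292.9763]
tin_d [ 0.3664 -0.5307  0.0013] 0.56 [311.4541 366.5322]
tin_d [ 0.5304 -0.3799  0.0139] 0.52 [364.8513 295.3907]
mug [ 0.5083  0.3733 -0.0037] 0.79 [308.0815 137.2082]
oil_can [0.3461 0.272  0.0002] 0.65 [268.8993 156.0042]
dividers [ 0.3381 -0.2718 -0.0019] 0.77 [284.848  276.1626]
```

View pics/top1.png

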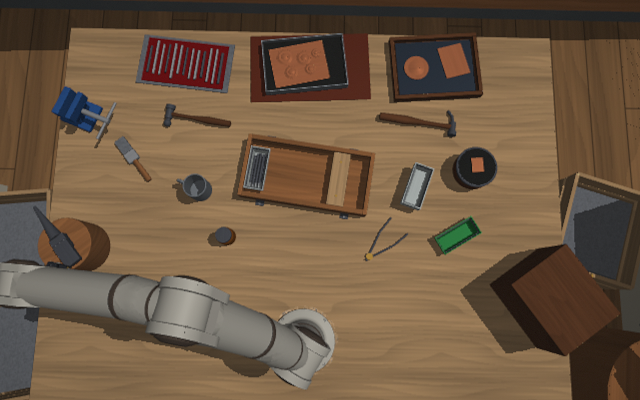

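View pics/side1.png

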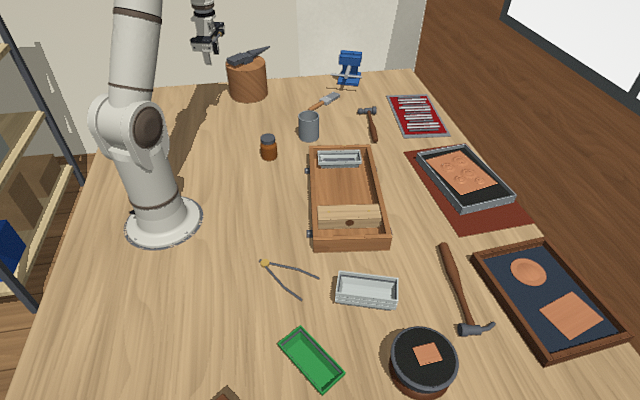

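Top view: the grey nested stack is at (417,185). Its look-alikes are the green tin at (457,235), which I leave alone, and the tin of punches in the tray at (257,168). The follower is at (340,178), mug (196,187), jar (224,236) and dividers (385,240). The side view shows the stack at (366,290) and green at (311,360). I choose the grey stack. Next I fit poses by silhouette and check a close crop.

```bash
cat >> h.py <<'E'
from scipy.optimize import minimize
def box(lx,ly,z): return [[a*lx/2,b*ly/2,z] for a in(-1,1) for b in(-1,1)]
STACK=np.array(box(.068,.150,.064)+box(.068,.150,.022)+box(.045,.127,0))
TIN=np.array(box(.068,.150,.036)+box(.068,.150,.022)+box(.045,.127,0))
TRAY=np.array(box(.448,.220,.058)+box(.448,.220,0))
def place(M,p,z=0): return R.from_euler("z",p[2]).apply(M)+[p[0],p[1],z]
def fit(M,obs,p0,z=0):  # obs: list of (camera, mask)
    S=8
    def cost(p):
        t=0
        for c,m in obs:
            q=np.array([pix(c,x) for x in place(M,p,z)])
            h=cv2.convexHull(((q+.5)*S-.5).astype(np.float32)*1).astype(np.int32)
            im=np.zeros((400*S,640*S),np.uint8); cv2.fillConvexPoly(im,h,255)
            im=cv2.resize(im,(640,400),interpolation=cv2.INTER_AREA)/255.
            t+=np.abs(im-m).sum()/m.sum()
        return t
    sx=np.array(p0)+np.array([[0,0,0],[.01,0,0],[0,.01,0],[0,0,.08]])
    r=minimize(cost,p0,method="Nelder-Mead",options=dict(initial_simplex=sx,xatol=1e-4,fatol=1e-4,maxiter=120)); return r.x,r.fun
def mask(name,c,near):
    best=None
    for o in robot.outline_of(name,c):
        m=o["mask"]; v,u=np.nonzero(m)
        if len(u)and np.hypot(u.mean()-near[0],v.mean()-near[1])<25 and (best is None or m.sum()>best.sum()): best=m
    return best
E
python3 - <<'E'
from h import *
np.set_printoptions(precision=4,suppress=True)
t=robot.capture("top"); s=robot.capture("side")
for name,M,p0,nt,ns in(("tin_a",STACK,[.532,-.382,-.15],(417,185),(366,290)),("tray",TRAY,[.564,.001,1.45],(305,177),(345,198))):
    obs=[(c,mask(name,c,n)) for c,n in((t,nt),(s,ns))]
    for c,m in obs: print(name,None if m is None else (m.sum(),np.argwhere(m).mean(0)))
    obs=[o for o in obs if o[1] is not None]
    for ob in [obs]+[[o] for o in obs]: print(fit(M,ob,p0))
def crop(c,u0,u1,v0,v1,k): return cv2.resize(c["pixels"][v0:v1,u0:u1,::-1],None,fx=k,fy=k,interpolation=cv2.INTER_CUBIC)
cv2.imwrite("pics/crop1.png",np.hstack([crop(t,380,460,140,220,5),crop(s,325,405,250,330,5)]))
E
```

```text
tin_a (np.int64(869), array([184.5915, 417.2716]))
tin_a (np.int64(1578), array([286.7579, 366.9613]))
(array([ 0.5311, -0.383 ,  1.2263]), np.float64(0.4372681541941102))
(array([ 0.5346, -0.3843,  1.2254]), np.float64(0.1036711117128094))
(array([ 0.536 , -0.368 ,  1.2296]), np.float64(0.2991799000969209))
tray (np.int64(6838), array([174.7393, 307.9912]))
tray (np.int64(5608), array([202.0581, 346.2322]))
(array([ 0.5663, -0.0001,  1.434 ]), np.float64(0.7346204511823267))
(array([0.5677, 0.0005, 1.4329]), np.float64(0.28169800824687874))
(array([ 0.5646, -0.0026,  1.4301]), np.float64(0.4421351850297894))
```

View pics/crop1.png

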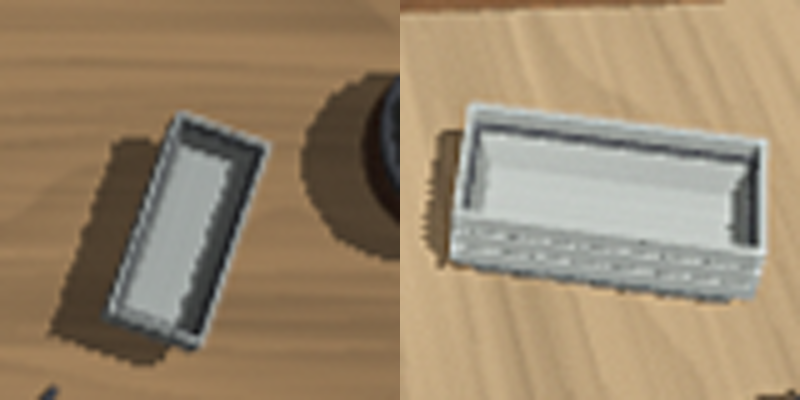

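The crop shows the grey stack with three rim bands and an empty top tin, so this is the right one. The network masks fit poorly in the side view, so I'll segment by colour.

```bash
cat >> h.py <<'E'
def grey(c,u0,u1,v0,v1):
    hsv=cv2.cvtColor(c["pixels"],cv2.COLOR_RGB2HSV); m=np.zeros((400,640),bool)
    m[v0:v1,u0:u1]=(hsv[v0:v1,u0:u1,1]<70)
    n,l,st,_=cv2.connectedComponentsWithStats(m.astype(np.uint8)); k=1+np.argmax(st[1:,4]); m=l==k
    cs,_=cv2.findContours(m.astype(np.uint8),0,1); h=cv2.convexHull(np.vstack(cs)); o=np.zeros((400,640),np.uint8); cv2.fillConvexPoly(o,h,1); return o>0
E
python3 - <<'E'
from h import *
np.set_printoptions(precision=4,suppress=True)
t=robot.capture("top"); s=robot.capture("side")
a=grey(t,390,445,150,215); b=grey(s,325,405,255,325)
for ob in ([(t,a),(s,b)],[(t,a)],[(s,b)]): print("stack",fit(STACK,ob,[.532,-.382,1.226]))
d=grey(t,242,274,140,195); e=grey(s,312,366,145,170)
print(a.sum(),b.sum(),d.sum(),e.sum())
print("tin_d",fit(TIN,[(t,d)],[.585,.1755,1.43],.008))
for n in("follower_rear","tin_a_rim","tray"):
  for c in(t,s): print(n,[np.array(l["at"]) for l in robot.landmark_of(n,c)][:3])
# overlay: fitted tray pose top outline
im=[]
for c,(u0,u1,v0,v1) in((t,(225,385,125,225)),(s,(295,400,135,255))):
    g=cv2.resize(c["pixels"][:,:,::-1],None,fx=4,fy=4,interpolation=cv2.INTER_CUBIC)
    for M,p in((TRAY[[0,1,3,2]],[.566,0,1.434]),(np.array(box(.42,.19,.058))[[0,1,3,2]],[.566,0,1.434])):
        q=np.array([pix(c,x) for x in place(M,p)]); cv2.polylines(g,[((q+.5)*4).astype(np.int32)],True,(255,255,0),1)
    im.append(g[v0*4:v1*4,u0*4:u1*4])
h=max(i.shape[0] for i in im); im=[cv2.copyMakeBorder(i,0,h-i.shape[0],0,0,0) for i in im]
o=np.hstack(im); print(o.shape); cv2.imwrite("pics/ov.png",cv2.resize(o,None,fx=.74,fy=.74,interpolation=cv2.INTER_AREA))
E
```

```text
stack (array([ 0.5314, -0.383 ,  1.2297]), np.float64(0.11955393920886154))
stack (array([ 0.5318, -0.3834,  1.2377]), np.float64(0.05594435402619545))
stack (array([ 0.5322, -0.3818,  1.2384]), np.float64(0.06119491668218622))
1012 2211 931 801
tin_d (array([0.5858, 0.1752, 1.4261]), np.float64(0.06700364356268823))
follower_rear [array([ 0.5452, -0.1384,  0.0376])]
follower_rear [array([ 0.5515, -0.1355,  0.0334])]
tin_a_rim [array([ 0.3681, -0.5255,  0.0335]), array([ 0.5313, -0.3814,  0.0599]), array([ 0.5573, -0.1097,  0.0083])]
tin_a_rim [array([ 0.3658, -0.5211,  0.0322]), array([ 0.5316, -0.3858,  0.0649]), array([ 0.5317, -0.3791,  0.0294])]
tray [array([0.5662, 0.0027, 0.0008])]
tray [array([ 0.5719, -0.0022,  0.0004])]
(480, 1060, 3)
```

View pics/ov.png

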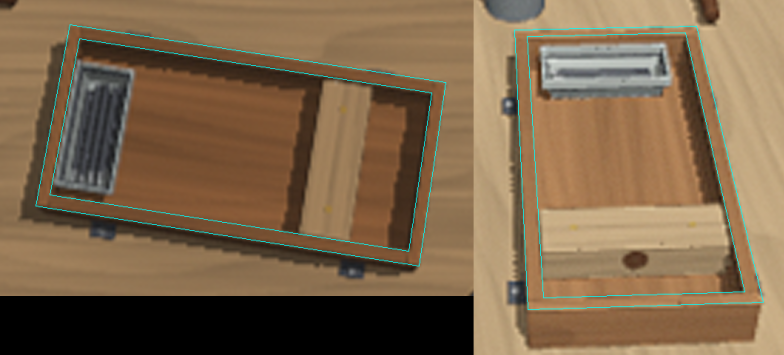

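Tray pose (0.566, 0.000, 82.2°) overlays well in both views. The follower's thumb hollow is dark at (635,260) in the overlay, with about 70 mm free behind it. Stack at (0.532, −0.383), short axis at 70.8°. Moving.

Request:
step_arm(
  motion=[
    [-0.1,-0.05,0,0],
    [-0.25,-0.125,0,0],
    [-0.42,-0.21,0,0],
    [-0.6,-0.3,0,0],
    [-0.78,-0.39,0,0],
    [-0.9,-0.45,0,0.009],
    [-0.9,-0.45,0,0.009],
  ],
  claw=1,
)

```text
clock: 2.58
tool_pos: [0.4053, 0.4171, 0.2267]
tool_rot: [0.171, 0.985, -0.001, 0.001]
force: [-0.1, 0.1, 0.1]
grip_width: 0.0917
grip_force: 0.0
```

Request:
step_arm(
  motion=[
    [-0.05,-0.1,0,0],
    [-0.14,-0.26,0,0],
    [-0.24,-0.44,0,0],
    [-0.34,-0.62,0,0],
    [-0.43,-0.79,0,0],
  ],
)

```text
clock: 3.2
tool_pos: [0.4449, 0.154, 0.227]
tool_rot: [0.166, 0.986, 0.0, 0.0]
force: [0.7, -0.6, 0.0]
grip_width: 0.0917
grip_force: 0.0
```

Request:
step_arm(
  motion=[
    [-0.1,-0.18,0,0],
    [-0.2,-0.36,0,0],
    [-0.3,-0.54,0,0],
    [-0.38,-0.7,0,0],
    [-0.43,-0.79,0,0],
  ],
)

```text
clock: 3.82
tool_pos: [0.4892, -0.1135, 0.2269]
tool_rot: [0.167, 0.986, -0.0, 0.0]
force: [0.3, 0.9, -0.1]
grip_width: 0.0919
grip_force: 0.0
```

Request:
step_arm(
  motion=[
    [-0.1,-0.18,0,0],
    [-0.2,-0.36,0,0],
    [-0.3,-0.55,0.05,0],
    [-0.39,-0.72,0.13,0],
    [-0.425,-0.8,0.2,0],
    [-0.425,-0.8,0.28,0],
    [-0.425,-0.8,0.33,0],
    [-0.425,-0.8,0.33,0],
    [-0.425,-0.8,0.33,0],
  ],
)

```text
clock: 4.95
tool_pos: [0.5315, -0.3797, 0.1288]
tool_rot: [0.166, 0.986, -0.0, 0.001]
force: [-0.0, 0.6, -0.1]
grip_width: 0.0917
grip_force: 0.0
```

```bash
python3 - <<'E'
from h import *
np.set_printoptions(precision=4,suppress=True)
o=robot.observe(); p=o["tool_pos"]; r=R.from_quat(o["tool_rot"]); y=r.apply([0,1,0]); print(p,np.degrees(np.arctan2(y[1],y[0])),r.as_matrix()[:,2])
print("shift to stack, scaled",r.inv().apply(np.array([.5318,-.3828,.0545])-p)/.3)
im=[]
for n,(u,v) in(("top",(417,185)),("side",(366,270))):
    c=robot.capture(n); im.append(cv2.resize(c["pixels"][v-50:v+50,u-50:u+50,::-1],None,fx=4,fy=4,interpolation=cv2.INTER_CUBIC))
    for q in(.046,-.046): print(n,pix(c,p+q*y))
cv2.imwrite("pics/near.png",np.hstack(im))
E
```

```text
[ 0.5315 -0.3797  0.1288] 70.87537292559634 [ 0.0015 -0.0005 -1.    ]
shift to stack, scaled [-0.0041 -0.0095  0.2476]
top [407.4832 176.1812]
top [433.9166 185.6591]
side [370.4817 252.4149]
side [368.199  283.4967]
```

View pics/near.png

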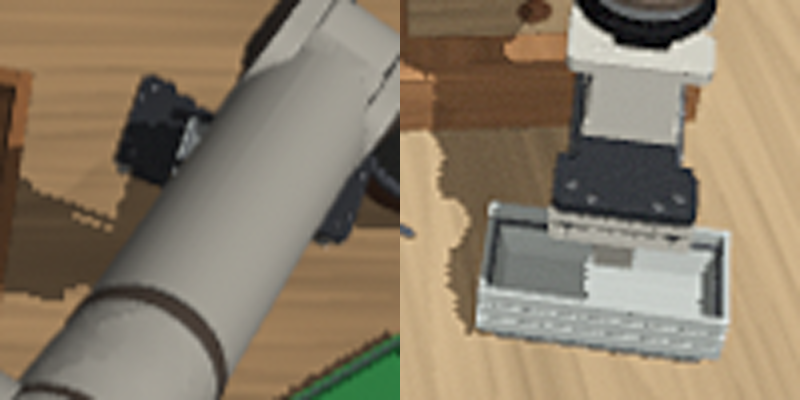

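The side view shows the gripper centred above the stack (about 620,230 in the crop), fingers still clear. Descending to 10 mm below the rim.

Request:
step_arm(
  motion=[
    [-0.004,-0.01,0.06,0],
    [-0.004,-0.01,0.12,0],
    [-0.004,-0.01,0.18,0],
    [-0.004,-0.01,0.22,0],
    [-0.004,-0.01,0.24,0],
    [-0.004,-0.01,0.248,0],
    [-0.004,-0.01,0.248,0],
    [-0.004,-0.01,0.248,0],
  ],
)

```text
clock: 6.05
tool_pos: [0.5309, -0.3838, 0.054]
tool_rot: [0.167, 0.986, -0.0, 0.001]
force: [0.2, 0.2, 0.4]
grip_width: 0.092
grip_force: 0.0
```

Close gently.

Request:
step_arm(
  motion=[
    [0,0,0,0],
    [0,0,0,0],
    [0,0,0,0],
    [0,0,0,0],
    [0,0,0,0],
    [0,0,0,0],
    [0,0,0,0],
    [0,0,0,0],
  ],
  claw=-1,
  newtons=15,
)

```text
clock: 7.05
tool_pos: [0.5306, -0.3834, 0.0534]
tool_rot: [0.167, 0.986, 0.0, 0.0]
force: [-1.1, 1.4, 4.3]
grip_width: 0.0673
grip_force: 15.0
```

Request:
step_arm(
  motion=[
    [0,0,-0.01,0],
    [0,0,-0.02,0],
    [0,0,-0.035,0],
    [0,0,-0.055,0],
    [0,0,-0.08,0],
    [0,0,-0.12,0],
    [0,0,-0.18,0],
    [0,0,-0.25,0],
    [0,0,-0.32,0],
    [0,0,-0.36,0],
    [0,0,-0.36,0],
  ],
)

```text
clock: 8.43
tool_pos: [0.5313, -0.3841, 0.1631]
tool_rot: [0.167, 0.986, -0.001, 0.001]
force: [-0.2, -0.9, -1.6]
grip_width: 0.0681
grip_force: 15.0
```

```bash
python3 - <<'E'
from h import *
np.set_printoptions(precision=4,suppress=True)
o=robot.observe(); print(o["tool_pos"],o["force"],o["grip_width"])
c=robot.capture("side"); u,v=370,250; cv2.imwrite("pics/lift.png",cv2.resize(c["pixels"][v-75:v+75,u-100:u+100,::-1],None,fx=4,fy=4,interpolation=cv2.INTER_CUBIC))
E
```

```text
[ 0.5313 -0.3841  0.1631] [-0.2096 -0.9173 -1.5768] 0.06805623239858355
```

View pics/lift.png

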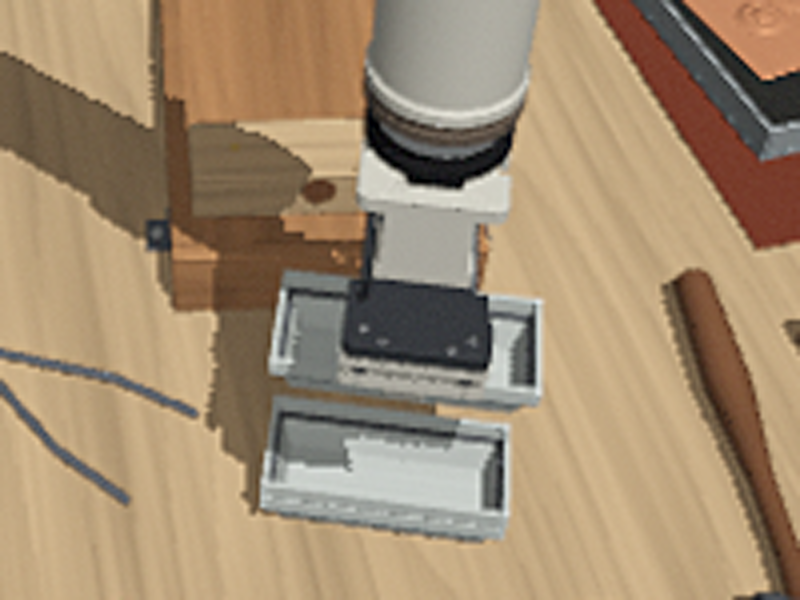

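One tin is in the gripper, level, weighing 1.6 N. The other two stay nested at (385,470) in the crop. Carrying it to the tray.

Request:
step_arm(
  motion=[
    [0.02,0.06,0,0],
    [0.05,0.18,0,0],
    [0.08,0.32,0,0],
    [0.115,0.46,0,0],
    [0.15,0.6,0,0],
    [0.174,0.7,0,0],
  ],
)

```text
clock: 9.22
tool_pos: [0.5495, -0.1635, 0.1603]
tool_rot: [0.165, 0.986, 0.001, -0.001]
force: [-0.1, -0.4, -1.9]
grip_width: 0.0679
grip_force: 15.0
```

Request:
step_arm(
  motion=[
    [0.04,0.14,0,-0.006],
    [0.075,0.28,0,-0.014],
    [0.11,0.42,0,-0.022],
    [0.14,0.54,0,-0.028],
    [0.16,0.62,0,-0.032],
    [0.17,0.67,0,-0.032],
    [0.17,0.67,0,-0.032],
    [0.17,0.67,0,-0.032],
  ],
)

```text
clock: 10.22
tool_pos: [0.5682, 0.0366, 0.1612]
tool_rot: [0.068, 0.998, -0.001, -0.0]
force: [0.3, 0.0, -1.5]
grip_width: 0.0678
grip_force: 15.0
```

```bash
python3 - <<'E'
from h import *
np.set_printoptions(precision=4,suppress=True)
o=robot.observe(); p=o["tool_pos"]; r=R.from_quat(o["tool_rot"]); y=r.apply([0,1,0]); print(p,np.degrees(np.arctan2(y[1],y[0])),o["grip_width"],o["force"])
print("to place, scaled",r.inv().apply(np.array([.5701,.0449,.0334])-p)/.3)
E
```

```text
[0.5682 0.0366 0.1612] 82.17174408070281 0.06779888781448486 [ 0.2598  0.0318 -1.453 ]
to place, scaled [-0.0026  0.0286  0.4258]
```

Descend to ~4 mm above the floor, then ease down.

Request:
step_arm(
  motion=[
    [0,0.028,0.04,0],
    [0,0.028,0.1,0],
    [0,0.028,0.17,0],
    [0,0.028,0.24,0],
    [0,0.028,0.3,0],
    [0,0.028,0.35,0],
    [0,0.028,0.38,0],
    [0,0.028,0.4,0],
    [0,0.028,0.41,0],
    [0,0.028,0.41,0],
    [0,0.028,0.41,0],
  ],
)

```text
clock: 11.6
tool_pos: [0.5698, 0.0469, 0.0388]
tool_rot: [0.067, 0.998, 0.0, 0.0]
force: [0.5, -0.7, -1.1]
grip_width: 0.0679
grip_force: 15.0
```

Request:
step_arm(
  motion=[
    [0,0,0.003,0],
    [0,0,0.006,0],
    [0,0,0.009,0],
    [0,0,0.011,0],
    [0,0,0.013,0],
    [0,0,0.013,0],
  ],
)

```text
clock: 12.35
tool_pos: [0.5694, 0.0469, 0.0343]
tool_rot: [0.067, 0.998, -0.0, -0.0]
force: [0.7, 0.4, -1.6]
grip_width: 0.0677
grip_force: 15.0
```

Request:
step_arm(
  motion=[
    [0,0,0.002,0],
    [0,0,0.004,0],
    [0,0,0.005,0],
    [0,0,0.005,0],
  ],
)

```text
clock: 12.85
tool_pos: [0.5695, 0.0469, 0.0334]
tool_rot: [0.067, 0.998, 0.0, 0.0]
force: [-2.6, 0.3, 6.4]
grip_width: 0.0679
grip_force: 15.0
```

Floor contact. Release and rise.

Request:
step_arm(
  motion=[
    [0,0,-0.002,0],
    [0,0,-0.002,0],
    [0,0,-0.002,0],
    [0,0,-0.002,0],
    [0,0,-0.002,0],
    [0,0,-0.002,0],
  ],
  claw=1,
)

```text
clock: 13.6
tool_pos: [0.5694, 0.0469, 0.0335]
tool_rot: [0.067, 0.998, 0.0, -0.0]
force: [-0.2, -0.2, 0.6]
grip_width: 0.0916
grip_force: 0.0
```

Request:
step_arm(
  motion=[
    [0,0,-0.02,0],
    [0,0,-0.06,0],
    [0,0,-0.12,0],
    [0,0,-0.2,0],
    [0,0,-0.28,0],
    [0,0,-0.33,0],
    [0,-0.1,-0.33,0],
    [0,-0.25,-0.33,0],
    [0,-0.42,-0.33,0],
    [0,-0.58,-0.33,0],
    [0,-0.7,-0.33,0],
    [0,-0.76,-0.33,0],
    [0,-0.76,-0.33,0],
  ],
)

```text
clock: 15.22
tool_pos: [0.5387, -0.1799, 0.1327]
tool_rot: [0.068, 0.998, -0.0, 0.0]
force: [-0.8, 0.3, -0.4]
grip_width: 0.0915
grip_force: 0.0
```

```bash
python3 - <<'E'
from h import *
np.set_printoptions(precision=4,suppress=True)
o=robot.observe(); p=o["tool_pos"]; r=R.from_quat(o["tool_rot"]); y=r.apply([0,1,0]); print(p,np.degrees(np.arctan2(y[1],y[0])),o["grip_width"],o["force"])
T=R.from_euler("z",1.434); t0=np.array([.566,0,0]); print("tool in tray",T.inv().apply(p-t0))
for n in("follower_rear","tin_a","follower"):
  for k in("top","side"):
    c=robot.capture(k)
    for l in robot.landmark_of(n,c): print(n,k,round(l["conf"],2),T.inv().apply(np.array(l["at"])-t0))
im=[]
for k,(u,v) in(("top",(305,177)),("side",(346,200))):
    c=robot.capture(k); im.append(cv2.resize(c["pixels"][v-60:v+60,u-75:u+75,::-1],None,fx=2.66,fy=2.66,interpolation=cv2.INTER_CUBIC))
cv2.imwrite("pics/placed.png",np.hstack(im))
E
```

```text
[ 0.5387 -0.1799  0.1327] 82.18556075910524 0.09146527063894098 [-0.7963  0.2844 -0.4122]
tool in tray [-0.1819  0.0025  0.1327]
follower_rear top 0.66 [-0.1415  0.      0.0381]
follower_rear side 0.75 [-0.1381 -0.0011  0.0347]
tin_a top 0.95 [ 0.0467 -0.0006  0.0099]
tin_a top 0.95 [0.18   0.0065 0.0092]
tin_a top 0.89 [-0.3811 -0.0132  0.0163]
tin_a top 0.45 [ 0.3636  0.1073 -0.0015]
tin_a side 0.75 [0.1774 0.0069 0.005 ]
tin_a side 0.74 [0.0522 0.0021 0.0079]
tin_a side 0.72 [-0.5512  0.1286  0.0029]
tin_a side 0.68 [-0.3826 -0.0209  0.0148]
tin_a side 0.56 [-0.3837 -0.0161  0.0015]
follower top 0.76 [-0.1076 -0.008   0.0093]
follower side 0.71 [-0.1096 -0.0009  0.0143]
```

View pics/placed.png

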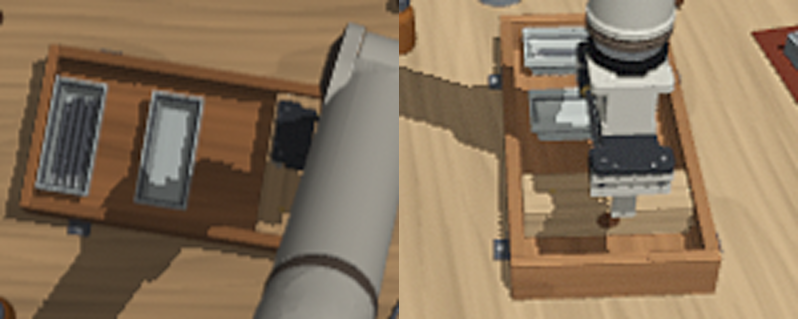

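Top view: tin_a sits parallel to tin_d, at (168,150) versus (70,135). The follower is clear behind them. Shut the fingers and descend behind the follower's thumb hollow, on the centre line.

Request:
step_arm(
  motion=[
    [-0.008,0.02,0,0],
    [-0.008,0.02,0,0],
    [-0.008,0.02,0,0],
    [-0.008,0.02,0,0],
    [-0.008,0.02,0.03,0],
    [-0.008,0.02,0.08,0],
    [-0.008,0.02,0.14,0],
    [-0.008,0.02,0.2,0],
    [-0.008,0.02,0.24,0],
    [-0.008,0.02,0.24,0],
  ],
  claw=-1,
)

```text
clock: 17.18
tool_pos: [0.541, -0.1731, 0.059]
tool_rot: [0.067, 0.998, 0.0, -0.001]
force: [0.0, -0.5, 0.3]
grip_width: 0.001
grip_force: 0.0
```

```bash
cat > st.py <<'E'
from h import *
np.set_printoptions(precision=4,suppress=True)
o=robot.observe(); p=o["tool_pos"]; T=R.from_euler("z",1.434); t0=np.array([.566,0,0])
print("tray frame",T.inv().apply(p-t0),"F",T.inv().apply(o["force"]),o["grip_width"],o["clock"])
E
python3 st.py
```

```text
tray frame [-0.1749  0.0011  0.059 ] F [-0.4571 -0.0897  0.333 ] 0.0010112891661588903 17.175
```

Request:
step_arm(
  motion=[
    [-0.003,0,0.03,0],
    [-0.003,0,0.06,0],
    [-0.003,0,0.09,0],
    [-0.003,0,0.105,0],
    [-0.003,0,0.105,0],
    [-0.003,0.01,0.105,0],
    [-0.003,0.02,0.105,0],
    [-0.003,0.03,0.105,0],
    [-0.003,0.04,0.105,0],
    [-0.003,0.05,0.105,0],
    [-0.003,0.06,0.105,0],
    [-0.003,0.07,0.105,0],
  ],
)

```text
clock: 18.68
tool_pos: [0.5457, -0.1537, 0.0291]
tool_rot: [0.068, 0.998, -0.001, 0.0]
force: [-0.3, -2.6, -0.4]
grip_width: 0.0006
grip_force: 1.4
```

```bash
python3 st.py
```

```text
tray frame [-0.155  -0.0009  0.0291] F [-2.5965 -0.0648 -0.3919] 0.0006148308335999872 18.675
```

Contact at 2.6 N. Push steadily along the centre line.

Request:
step_arm(
  motion=[
    [0,0.02,0,0],
    [0,0.04,0,0],
    [0,0.06,0,0],
    [0,0.08,0,0],
    [0,0.1,0,0],
    [0,0.12,0,0],
    [0,0.14,0,0],
    [0,0.16,0,0],
    [0,0.18,0,0],
    [0,0.2,0,0],
    [0,0.22,0,0],
    [0,0.24,0,0],
    [0,0.25,0,0],
  ],
)

```text
clock: 20.3
tool_pos: [0.5559, -0.0778, 0.029]
tool_rot: [0.067, 0.998, 0.0, -0.0]
force: [0.0, -3.2, 1.4]
grip_width: 0.0004
grip_force: 1.6
```

```bash
python3 st.py
```

```text
tray frame [-0.0784 -0.0006  0.029 ] F [-3.1321 -0.4339  1.3817] 0.00041388243057608517 20.3
```

Request:
step_arm(
  motion=[
    [0,0.015,0,0],
    [0,0.03,0,0],
    [0,0.045,0,0],
    [0,0.06,0,0],
    [0,0.075,0,0],
    [0,0.09,0,0],
    [0,0.105,0,0],
    [0,0.12,0,0],
  ],
)

```text
clock: 21.3
tool_pos: [0.5606, -0.0425, 0.029]
tool_rot: [0.067, 0.998, -0.0, -0.0]
force: [-0.2, -5.3, 2.3]
grip_width: 0.0006
grip_force: 2.2
```

```bash
python3 st.py
```

```text
tray frame [-0.0428 -0.0005  0.029 ] F [-5.2635 -0.4838  2.341 ] 0.0005760969809450215 21.3
```

Request:
step_arm(
  motion=[
    [0,0.01,0,0],
    [0,0.02,0,0],
    [0,0.03,0,0],
    [0,0.04,0,0],
    [0,0.05,0,0],
    [0,0.06,0,0],
    [0,0.07,0,0],
    [0,0.08,0,0],
  ],
)

```text
clock: 22.3
tool_pos: [0.5639, -0.0188, 0.029]
tool_rot: [0.067, 0.998, 0.0, -0.0]
force: [-0.5, -3.7, 0.8]
grip_width: 0.0006
grip_force: 2.2
```

```bash
python3 st.py; python3 - <<'E'
from h import *
np.set_printoptions(precision=4,suppress=True)
T=R.from_euler("z",1.434); t0=np.array([.566,0,0])
for k in("top","side"):
    c=robot.capture(k)
    for n in("follower_rear","tin_a","follower"):
        for l in robot.landmark_of(n,c): print(n,k,round(l["conf"],2),T.inv().apply(np.array(l["at"])-t0))
E
```

```text
tray frame [-0.0189 -0.0004  0.029 ] F [-3.7369 -0.0221  0.7717] 0.0005712257664250601 22.3
tin_a top 0.74 [-0.3811 -0.0129  0.016 ]
tin_a top 0.7 [0.0959 0.0006 0.0114]
tin_a top 0.69 [0.1803 0.0036 0.0127]
tin_a top 0.59 [-0.5463  0.1265 -0.0007]
follower top 0.51 [ 0.0296 -0.0053  0.0104]
follower_rear side 0.57 [-0.0001 -0.0027  0.0343]
tin_a side 0.91 [-0.5485  0.1278  0.    ]
tin_a side 0.76 [-0.3808 -0.0171  0.0117]
tin_a side 0.71 [0.1777 0.0042 0.0074]
tin_a side 0.67 [0.0968 0.0052 0.0081]
tin_a side 0.49 [-0.3845 -0.0148  0.0015]
follower side 0.76 [0.0273 0.     0.0106]
```

About 13 mm remain. Ease in.

Request:
step_arm(
  motion=[
    [0,0.005,0,0],
    [0,0.01,0,0],
    [0,0.015,0,0],
    [0,0.02,0,0],
    [0,0.025,0,0],
    [0,0.03,0,0],
    [0,0.033,0,0],
  ],
)

```text
clock: 23.58
tool_pos: [0.5651, -0.009, 0.029]
tool_rot: [0.067, 0.998, 0.0, -0.0]
force: [-0.6, -3.9, 0.9]
grip_width: 0.0005
grip_force: 2.2
```

Request:
step_arm(
  motion=[
    [0,0.002,0,0],
    [0,0.004,0,0],
    [0,0.006,0,0],
  ],
)

```text
clock: 23.95
tool_pos: [0.5654, -0.0074, 0.029]
tool_rot: [0.067, 0.998, -0.0, -0.0]
force: [-0.9, -3.6, 1.3]
grip_width: 0.0006
grip_force: 2.2
```

Request:
step_arm(
  motion=[
    [0,0.002,0,0],
    [0,0.004,0,0],
    [0,0.006,0,0],
  ],
)

```text
clock: 24.32
tool_pos: [0.5656, -0.0055, 0.029]
tool_rot: [0.067, 0.998, 0.0, -0.0]
force: [-0.3, -4.1, 1.7]
grip_width: 0.0008
grip_force: 2.2
```

Request:
step_arm(
  motion=[
    [0,0.002,0,0],
    [0,0.004,0,0],
  ],
)

```text
clock: 24.58
tool_pos: [0.5658, -0.0043, 0.029]
tool_rot: [0.067, 0.998, 0.0, -0.0]
force: [-0.5, -3.4, 0.9]
grip_width: 0.0004
grip_force: 2.2
```

Request:
step_arm(
  motion=[
    [0,0.002,0,0],
    [0,0.004,0,0],
  ],
)

```text
clock: 24.82
tool_pos: [0.5659, -0.0036, 0.029]
tool_rot: [0.067, 0.998, -0.0, -0.0]
force: [-0.6, -6.0, 1.4]
grip_width: 0.0005
grip_force: 3.0
```

Request:
step_arm(
  motion=[
    [0,0.001,0,0],
    [0,0.002,0,0],
    [0,0.002,0,0],
  ],
)

```text
clock: 25.2
tool_pos: [0.5659, -0.0036, 0.029]
tool_rot: [0.067, 0.998, -0.0, -0.0]
force: [-0.8, -5.3, 2.0]
grip_width: 0.0005
grip_force: 3.2
```

Request:
step_arm(
  motion=[
    [0,0.002,0,0],
    [0,0.003,0,0],
    [0,0.003,0,0],
  ],
)

```text
clock: 25.58
tool_pos: [0.5659, -0.0035, 0.029]
tool_rot: [0.068, 0.998, -0.001, -0.0]
force: [-1.5, -7.7, 1.8]
grip_width: 0.0004
grip_force: 4.0
```

Request:
step_arm(
  motion=[
    [0,0.002,0,0],
    [0,0.004,0,0],
    [0,0.004,0,0],
  ],
)

```text
clock: 25.95
tool_pos: [0.5657, -0.0034, 0.029]
tool_rot: [0.068, 0.998, -0.001, -0.001]
force: [-2.5, -9.4, 3.6]
grip_width: 0.0006
grip_force: 5.0
```

Request:
step_arm(
  motion=[
    [0,-0.01,0,0],
    [0,-0.03,0,0],
    [0,-0.05,0,0],
    [0,-0.05,-0.05,0],
    [0,-0.05,-0.15,0],
    [0,-0.05,-0.28,0],
    [0,-0.15,-0.4,0],
    [0,-0.3,-0.5,0],
    [0,-0.5,-0.5,0],
    [0,-0.7,-0.5,0],
    [0,-0.9,-0.5,0],
    [0,-1,-0.5,0],
    [0,-1,-0.5,0],
  ],
)

```text
clock: 27.58
tool_pos: [0.5251, -0.3014, 0.1801]
tool_rot: [0.07, 0.998, -0.001, 0.0]
force: [0.2, 0.6, -1.0]
grip_width: 0.0004
grip_force: 0.0
```

```bash
python3 st.py; python3 - <<'E'
from h import *
np.set_printoptions(precision=4,suppress=True)
T=R.from_euler("z",1.434); t0=np.array([.566,0,0]); im=[]
for k,(u,v) in(("top",(285,172)),("side",(346,190))):
    c=robot.capture(k)
    for n in("follower_rear","tin_a","follower"):
        for l in robot.landmark_of(n,c): print(n,k,round(l["conf"],2),T.inv().apply(np.array(l["at"])-t0))
    im.append(cv2.resize(c["pixels"][v-50:v+50,u-50:u+50,::-1],None,fx=4,fy=4,interpolation=cv2.INTER_CUBIC))
cv2.imwrite("pics/end.png",np.hstack(im))
E
```

```text
tray frame [-0.3041 -0.0006  0.1801] F [ 0.6384 -0.0716 -1.0196] 0.00043753343360789513 27.575
follower_rear top 0.97 [ 0.0155 -0.0007  0.0398]
tin_a top 0.96 [-0.5464  0.1267  0.0021]
tin_a top 0.78 [0.1818 0.0076 0.0095]
tin_a top 0.6 [0.1074 0.0026 0.0106]
tin_a top 0.54 [-0.3826 -0.014   0.0153]
follower top 0.81 [ 0.0465 -0.0038  0.011 ]
follower_rear side 0.61 [ 0.0161 -0.002   0.0326]
tin_a side 0.84 [0.1785 0.0105 0.0038]
tin_a side 0.73 [-0.5519  0.1256  0.0024]
tin_a side 0.72 [-0.3804 -0.0163  0.0092]
tin_a side 0.57 [0.1102 0.0013 0.0039]
tin_a side 0.54 [-0.3833 -0.0146  0.    ]
follower side 0.65 [0.0444 0.0047 0.0117]
```

View pics/end.png

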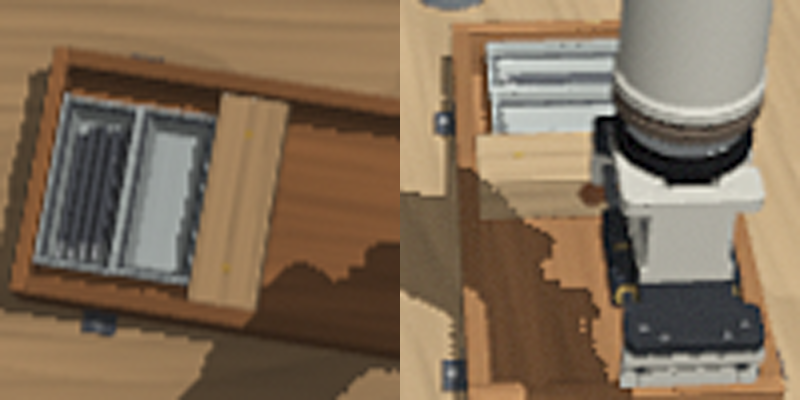

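Both tins sit side by side against the end wall at (90,190) and (165,195), with the follower tight behind them at (240,200). The hollow reads x = +15 mm against the nominal +14. The two-tin stack is unmoved and the robot is clear. Handing in.

```bash
python3 -c "
from bench import robot
print(robot.job_done())"
```

```text
the job is handed in; nothing more can be done
None
```

The top tin is now in the punch tray beside the tin of punches, with the follower run up behind it so both sit closed against the end wall; the other two tins stayed nested, and I handed the job in at about 28 s.

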